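# Stop the jewellery chest rocking with a wedge

## Robot

A 7-joint arm with a two-finger parallel gripper is mounted at the origin on the work surface. World frame = base frame: x ahead of the robot, y to its left, z up, the work surface at z = 0. Lengths are in mm, angles in rad, forces in N, time in s.
With the tool pointing down it reaches from about 400 to 875 mm from the base axis. Payload 19.3 kg.
Tool frame: the origin (TCP) lies at the very end of the fingers, on their centre line; the grasp point (between the pads) lies 19 mm behind it (grip_point_offset is the z of the grasp point in the tool frame, in mm); z points along the fingers, x is the direction in which the jaws open and shut, and the axes are right-handed (so a half turn about z gives the same grasp; the last joint's range is limited). The gripper opens to 85 mm and grips with 20 to 120 N. Pads are 22 mm wide; open, the fingers measure 114 mm over their backs; the gripper's body (76 mm by 85 mm) begins 54 mm behind the grasp point. The pads swing forward as they close: fully open they stand 13 mm farther back than shut.
Start: joints at [1.084, 0.521, -0.036, 1.599, 0.021, 1.021, -0.113], TCP at [252.995, -571.496, 201.291] pointing down, gripper open.
Joint ranges: [-2.91, 2.91], [-0.3, 2.13], [-1.5, 1.42], [0.17, 2.43], [-1.26, 4.41], [0.16, 1.93], [-2.52, 2.52]. Speed limits (rad/s): [1.89, 1.89, 2.39, 2.39, 3.01, 3.01, 3.01].

## Interface

Orientations are given as a 3x3 rotation matrix whose columns are the frame's x, y, z axes.
In Python, from workcell import movep, movel, goto_joints, open_gripper, clamp, wait, inverse_kinematics, read_state, camera, PlanningError, finish_job, grip_point_offset gives the robot as it stands. Calls block until the motion is done:
- movep(position, orientation): joint-space move of the TCP to a pose.
- movel(position, frame=None, max_speed=150, guard=None): straight line of the TCP; frame=None keeps the orientation; max_speed is the mean speed in mm/s. With guard (N) it stops when the force on the tool has changed by that much, and returns True; else False.
- goto_joints(angles): joint-space move.
- open_gripper() and clamp(): open the fingers fully, or close them until they stop; the grip force is fixed at half the most.
- wait(seconds).
- inverse_kinematics(position, orientation): joint angles nearest the present ones, or None.
- read_state(): the state.
- camera(name): name is "scene" or "top"; returns a dict with "image" (480x640x3 uint8, blue, green, red), "range_z" (480x640 float32, mm along the optical axis (not along the pixel's ray), 0 where there is no reading), "fx", "fy", "cx", "cy" (pixels), "cam_to_world" (4x4, takes a point from camera to world coordinates). Camera axes: x right, y up, looking along -z (the intrinsics and any distortion apply to the point x, -y, -z); pixel columns grow to the right and rows downward; lengths in mm; the calibration is good to about 2 mm. A picture is of the moment at which its call begins.
A pose or a line that the arm cannot do raises PlanningError and nothing moves.
- finish_job(): hands the job in, once; it reports no verdict.
The state is a dict: "time": time; "qpos": joint angles; "qvel": joint speeds; "joint_efforts": joint torques, N m; "eef_pos": TCP position; "tool_rot": TCP orientation; "ft_force": force on the tool from outside, world axes, zero at the start; "torque": the same for the moment, N m; "finger_gap": finger opening in mm.
Only numpy, scipy, OpenCV 4.12 (cv2) and the standard library are available. Lean on these libraries where they do the work, as an engineer would, in place of code of your own. Each camera call takes 0.05 s, during which the arm holds its last target.

## Task

The low two-drawer jewellery chest on the shop counter rocks because one of its feet is too short. Push the loose wooden wedge along the counter, thin end first, in under that short foot, pressing down on the top corner above the foot to test, until the chest stands level and no longer rocks; finish with a fingertip still pressing that corner down, firmly but not hard (about the weight of a kilogram), and the wedge carrying the foot. Do it all by touching: never pick up the wedge or the chest, leave the chest standing in its place with its bowl on top, and do not disturb the other goods.

Things in the scene. Friction and masses are not known exactly. Their poses are not given: they have to be found in the camera images.
- chest: Loose low dark wooden jewellery chest, 1.8 kg, drawers facing its +x (away from the robot). Origin: centre of its footprint at sole level; x depth, y width, z up. Top board 220 (x) by 330 (y) mm, flat upper face at z = 85 mm. Feet 26 x 26 mm at x = +-92, y = +-142; 28 mm free height under the carcass. The foot at (+92, +142) is short. It slides if shoved.
- corner (a point): Point on the flat top straight above the short foot, at (92, 142, 85) mm in the chest's frame: press and test here. Left alone the chest is level on its other three feet; about 2 N here rocks it about the diagonal through the two neighbouring feet, 154 mm away, till the short foot meets the counter; this point swings 0.55 mm outward per mm it sinks. Released, it rocks back.
- foot (a point): Where the centre of the short foot's sole would be if it were as long as the others: (92, 142, 0) mm in the chest's frame, at counter height. The flat sole really ends 5 to 9 mm above the counter, differently at each start. The foot's outer faces are 13 mm from this point; the top board reaches 18 mm (x) and 23 mm (y) from it on the outer sides.
- wedge: Loose pale wooden wedge, 45 g, lying on the counter off the chest's left (+y) side: 130 mm long, 44 mm wide, rising evenly from 2 mm at the thin end to 16 mm at the butt. Origin: centre of its underside; +x along it to the thin end (at +65 mm; butt at -65 mm, centre of mass about -18 mm). At the start the thin end points roughly at the chest's left side.
- bowl: Loose white bowl, 90 mm wide and 45 mm high, standing on the top of the chest towards the far corner from the short foot. Origin: centre of its underside. Stays there.
- vase: Loose black vase, 100 mm wide and 190 mm high, to the right of the chest. Origin: centre of its underside. Leave alone.
- holder: Loose metal candle holder, 68 mm wide and 84 mm high, to the right of the chest, nearer the robot than the vase. Origin: centre of its underside. Leave alone.
- jar: Loose amber jar with a wooden lid, 70 mm wide and 75 mm high, beyond the chest. Origin: centre of its underside. Leave alone.
There are look-alikes about, which are no part of the job. What is meant by the wedge is not blue, and is the larger of those in its own colour.

How it is judged:
By the outcome, as a careful person would: the job done as asked, in the order asked, and still so for the second after the job is handed in, while the arm keeps its last pose, push and grip.
It also fails if it takes over 72 s, if anything falls off the work surface, if the arm or the gripper's body presses on something with over 40 N, if the wrist force passes 120 N, or if a joint passes its speed limit or range.

## Working session

There is one attempt and no reset: what is moved stays moved. The work goes in short steps, each a Python script; the robot and the scene stay as the last script left them, time stands still between calls to the robot, and variables do not carry over. Pictures are saved under pics/ and viewed, and the job is handed in when it is done.

```bash
ls; mkdir -p pics
python3 - <<'E'
from workcell import *
import cv2,numpy as np,pickle
for n in("scene","top"):
    c=camera(n); cv2.imwrite(f"pics/{n}0.png",c["image"]); pickle.dump(c,open(f"{n}0.pkl","wb"))
    print(n,c["fx"],c["cx"],c["cy"],np.round(c["cam_to_world"],3).tolist(),[k for k in c])
s=read_state();print(s["time"],s["eef_pos"],s["tool_rot"],s["ft_force"],s["finger_gap"],grip_point_offset)
E
```

```text
pics
scene 597.1139842458963 321.15877678112633 237.5572800032619 [[0.163, -0.685, 0.71, 1533.931], [0.987, 0.108, -0.123, -258.996], [0.008, 0.72, 0.693, 1053.63], [0.0, 0.0, 0.0, 1.0]] ['image', 'range_z', 'fx', 'fy', 'cx', 'cy', 'cam_to_world']
top 441.87380522692706 323.17398759668714 250.09549214769893 [[-0.021, 0.999, -0.045, 480.942], [-1.0, -0.021, -0.016, -113.968], [-0.017, 0.044, 0.999, 1149.359], [0.0, 0.0, 0.0, 1.0]] ['image', 'range_z', 'fx', 'fy', 'cx', 'cy', 'cam_to_world']
0.1 [ 252.84361957 -571.20150336  200.79126157] [[ 4.04795579e-01 -9.14407090e-01 -4.61719027e-04]
 [-9.14406619e-01 -4.04795840e-01  9.29108745e-04]
 [-1.03648557e-03  4.60998215e-05 -9.99999462e-01]] [ 0.51421626 -1.48478143  0.05319634] 85.40709788851558 -18.700000000000003
```

View pics/scene0.png

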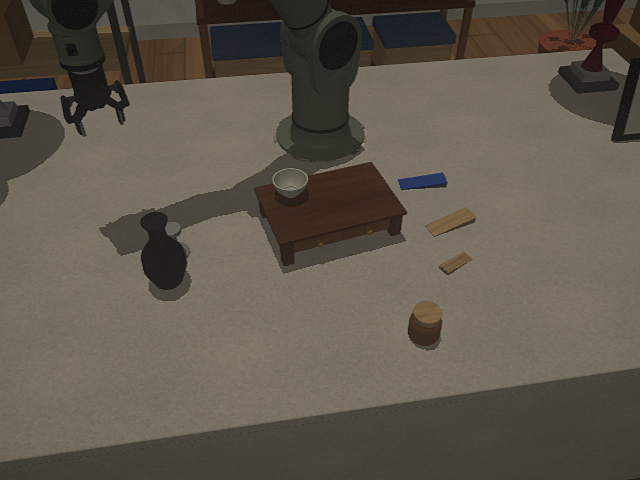

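View pics/top0.png

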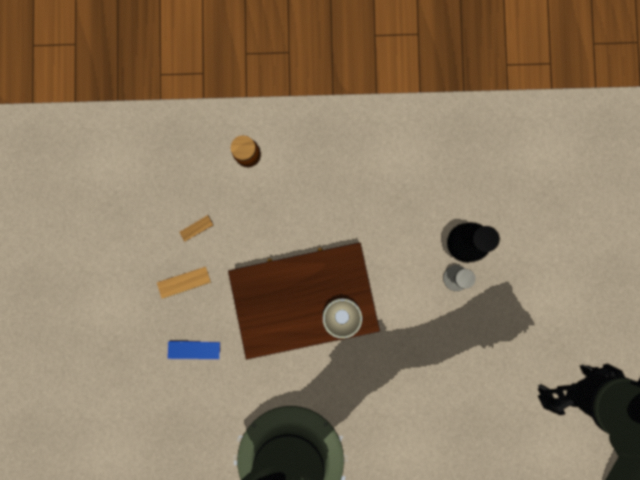

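The candidates in the top view are blue (194,350), pale large (184,282) and pale small (197,228). The pale large one fits: it isn't blue, and it is the larger of its colour. I'll confirm that in a crop and measure it.

```bash
cat > h.py <<'E'
import numpy as np,cv2,pickle
def cloud(c):
    z=c["range_z"];h,w=z.shape;u,v=np.meshgrid(np.arange(w),np.arange(h))
    P=np.stack([(u-c["cx"])/c["fx"]*z,-(v-c["cy"])/c["fy"]*z,-z],-1)
    T=c["cam_to_world"];return P@T[:3,:3].T+T[:3,3]
def proj(c,p):
    T=c["cam_to_world"];q=(np.atleast_2d(p)-T[:3,3])@T[:3,:3]
    return np.stack([c["cx"]+c["fx"]*q[:,0]/-q[:,2],c["cy"]-c["fy"]*q[:,1]/-q[:,2]],-1)
E
python3 - <<'E'
from h import *
for n in("scene","top"):
    c=pickle.load(open(n+"0.pkl","rb"));W=cloud(c);im=c["image"]
    hsv=cv2.cvtColor(im,cv2.COLOR_BGR2HSV)
    if n=="top":
        r=(slice(255,310),slice(145,222)); rc=(slice(230,370),slice(220,390))
        print("counter z",np.median(W[380:400,60:120,2]),np.median(W[120:140,60:120,2]))
    else:
        r=(slice(200,242),slice(418,485)); rc=(slice(160,260),slice(250,410)); print("counter z",np.median(W[300:320,520:560,2]))
    print(hsv[282,184] if n=="top" else hsv[221,452], hsv[260,170] if n=="top" else hsv[240,480])
    m=np.zeros(im.shape[:2],bool); m[r]=hsv[r][...,1]>(95)
    ys,xs=np.nonzero(m);print(n,"wedge px",m.sum(),xs.min(),xs.max(),ys.min(),ys.max())
    q=W[m];print("mean",q.mean(0)); mr=cv2.minAreaRect(q[:,:2].astype(np.float32));print(mr)
    A=np.c_[q[:,:2],np.ones(len(q))];print("plane",np.linalg.lstsq(A,q[:,2],rcond=None)[0])
    m=np.zeros(im.shape[:2],bool); m[rc]=(abs(W[rc][...,2]-85)<9)
    nn,l,st,_=cv2.connectedComponentsWithStats(m.astype(np.uint8));k=1+st[1:,4].argmax();q=W[l==k]
    print("chest z",np.median(q[:,2]),len(q));mr=cv2.minAreaRect(q[:,:2].astype(np.float32));print(mr,cv2.boxPoints(mr).round(1).tolist())
    y0,x0=(200,140) if n=="top" else (160,380)
    cv2.imwrite(f"pics/crop_{n}.png",cv2.resize(im[y0:y0+120,x0:x0+130],None,fx=5,fy=5,interpolation=cv2.INTER_CUBIC)[:600])
E
```

```text
counter z 1.657795457806401
[ 16 110 121] [ 18  46 122]
scene wedge px 641 425 475 207 235
mean [461.84187359 265.34615399  13.32683593]
((953.4033203125, -6.09136962890625), (116.82170104980469, 1261.048828125), 61.167137145996094)
plane [ 1.05214889e+00  2.99980505e-01 -5.52198251e+02]
chest z 86.51766899896245 7290
((410.2161865234375, -45.045989990234375), (227.8065185546875, 333.03985595703125), 10.978157997131348) [[266.70001220703125, 96.69999694824219], [330.1000061035156, -230.1999969482422], [553.7000122070312, -186.8000030517578], [490.29998779296875, 140.10000610351562]]
counter z 0.46838916471619996 0.3185894995323224
[ 17 156 165] [ 19  55 168]
top wedge px 904 157 210 267 297
mean [456.96252486 265.98633087  15.47112113]
((479.0982971191406, 114.59197998046875), (61.70051193237305, 452.9515075683594), 8.21921443939209)
plane [  -1.62867913   -1.39269856 1130.15523001]
chest z 85.41075022014684 11349
((407.8601989746094, -46.621246337890625), (220.3497772216797, 330.7122497558594), 10.838994026184082) [[268.6000061035156, 95.0999984741211], [330.70001220703125, -229.6999969482422], [547.2000122070312, -188.3000030517578], [485.0, 136.5]]
```

Run:
```python
import cv2,numpy as np
a=cv2.imread("pics/crop_top.png");b=cv2.imread("pics/crop_scene.png")
cv2.imwrite("pics/crop2.png",cv2.resize(np.hstack([a,b]),(800,370)))
```

```text
(no output)
```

View pics/crop2.png

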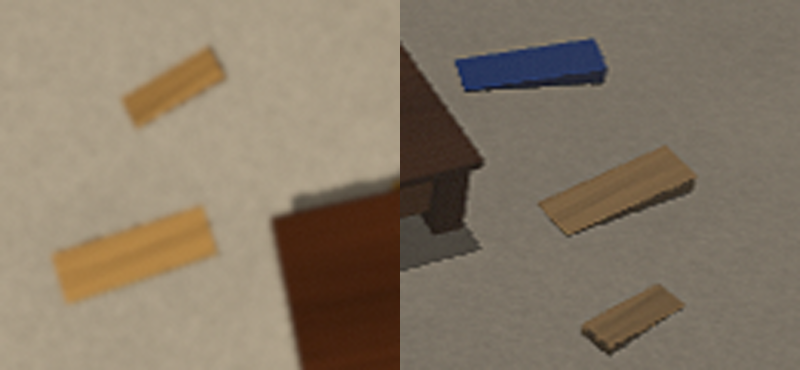

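```bash
cat >> h.py <<'E'
from scipy.optimize import minimize
def wedge_pts(x,y,a):
    d=np.array([np.cos(a),np.sin(a)]);n=np.array([-d[1],d[0]]);o=np.array([x,y]);P=[]
    for s,h in((65,2),(-65,16)):
        for w in(-22,22):
            for z in(0,h): P.append([*(o+s*d+w*n),z])
    return np.array(P)
S=4
def fitpoly(cs,masks,pts,x0,scale):
    def cost(p):
        t=0
        q=p*scale
        for c,(m,(x,y)) in zip(cs,masks):
            uv=(proj(c,pts(*q))-[x,y]+.5)*S
            hull=cv2.convexHull(uv.astype(np.float32))
            im=np.zeros((m.shape[0]*S,m.shape[1]*S),np.uint8);cv2.fillConvexPoly(im,np.round((hull-.5)*16).astype(np.int32),1,shift=4)
            im=cv2.resize(im.astype(np.float32),m.shape[::-1],interpolation=cv2.INTER_AREA)
            t+=np.abs(im-m).sum()
        return t
    r=minimize(cost,np.array(x0)/scale,method="Nelder-Mead",options=dict(initial_simplex=np.array(x0)/scale+np.vstack([np.zeros(len(x0)),2*np.eye(len(x0))])))
    return r.x*scale,r.fun
def wmask(c,r):
    u0,u1,v0,v1=r
    h=cv2.cvtColor(c["image"],cv2.COLOR_BGR2HSV)[v0:v1,u0:u1,1].astype(np.float32)
    return (h,(u0,v0))
def wedgefit(c,x0,use=("win",),pad=14):
    # window from guess
    uv=proj(c,wedge_pts(*x0));u0,v0=np.floor(uv.min(0)-pad).astype(int);u1,v1=np.ceil(uv.max(0)+pad).astype(int)
    u0=max(u0,0);v0=max(v0,0)
    hsv=cv2.cvtColor(c["image"],cv2.COLOR_BGR2HSV)[v0:v1,u0:u1].astype(int)
    m=((abs(hsv[...,0]-16)<6)&(hsv[...,1]>use[1])).astype(np.float32)
    nn,l,st,_=cv2.connectedComponentsWithStats(m.astype(np.uint8));k=1+st[1:,4].argmax();m=(l==k).astype(np.float32)
    return fitpoly([c],[(m,(u0,v0))],wedge_pts,x0,np.array([3,3,.04])),m.sum()
E
python3 - <<'E'
from h import *
for n,t in(("top",95),("scene",78)):
    c=pickle.load(open(n+"0.pkl","rb"));W=cloud(c)
    print(n,wedgefit(c,[457,266,np.arctan2(-.94,.33)],("w",t)))
    # objects
    if n=="scene":
        g=W[60:140,50:140];g=g[(g[...,2]>150)&(g[...,2]<400)];print("lowest gripper z",np.sort(g[:,2])[:10])
    def pts(x,y,a):
        d=np.array([np.cos(a),np.sin(a)]);nn=np.array([-d[1],d[0]]);return np.array([[*(np.array([x,y])+sx*110*d+sy*165*nn),85] for sx in(-1,1) for sy in(-1,1)])
    print(proj(c,pts(407.9,-46.6,.189)).round(1).tolist())
    z=(abs(W[...,2]-85.5)<6).astype(np.uint8)
    hsv=cv2.cvtColor(c["image"],cv2.COLOR_BGR2HSV).astype(int)
    v=c["image"].max(2); 
    x0,x1,y0,y1=(220,390,232,368) if n=="top" else (245,415,155,255)
    m=z[y0:y1,x0:x1]; m=cv2.morphologyEx(m,cv2.MORPH_OPEN,np.ones((3,3),np.uint8))
    cn,_=cv2.findContours(m,cv2.RETR_EXTERNAL,cv2.CHAIN_APPROX_NONE);cn=max(cn,key=cv2.contourArea);m=cv2.fillPoly(m*0,[cv2.convexHull(cn)],1)
    print("chest",fitpoly([c],[(m.astype(np.float32),(x0,y0))],pts,[407.9,-46.6,.189],np.array([3,3,.02])),m.sum())
E
```

```text
top ((array([457.20437842, 268.14202331,  -1.26712281]), np.float64(35.625)), np.float32(904.0))
[[380.3, 331.7], [245.3, 360.2], [360.8, 241.7], [227.1, 270.2]]
chest (array([ 4.07993407e+02, -4.68512525e+01,  1.87512273e-01]), np.float64(132.1875)) 12769
scene ((array([454.16220724, 268.02908571,  -1.26349382]), np.float64(33.8125)), np.float32(709.0))
lowest gripper z [246.58640041 246.76031905 247.14044641 247.29720145 248.38956603
 249.57050517 250.46851414 250.87054836 250.92379045 251.27458217]
[[253.1, 186.9], [371.2, 161.0], [278.6, 243.6], [407.3, 211.7]]
chest (array([ 4.13801937e+02, -4.63105581e+01,  1.89446870e-01]), np.float64(303.5625)) 7908
```

```bash
cat >> h.py <<'E'
cyaw=.1875; C=np.array([408.,-46.9])
f=np.array([np.cos(cyaw),np.sin(cyaw)]); g=np.array([-f[1],f[0]])  # chest x,y
foot=C+92*f+142*g; e=-g
def R(xd,sgn=1):
    x=np.array([*xd,0.])*sgn; z=np.array([0,0,-1.]); return np.stack([x,np.cross(z,x),z],1)
E
python3 - <<'E'
from h import *
from workcell import *
D=foot+160.9*g
p=D-10*e+65*f
print(foot,D,p)
for s in(1,-1): 
    q=inverse_kinematics([*p,60],R(e,s)); print(s,None if q is None else np.round(q,2))
s=read_state();print(s["time"],s["ft_force"].round(2))
q=inverse_kinematics([*p,60],R(e,1)),inverse_kinematics([*p,60],R(e,-1))
sg=1 if q[1] is None or (q[0] is not None and abs(q[0][6])<abs(q[1][6])) else -1
P=s["eef_pos"]; movel([P[0],P[1],330])
movep([600,-0,330],R(e,sg)); 
movep([*p,150],R(e,sg))
s=read_state();print(sg,s["time"],s["ft_force"].round(2),s["eef_pos"].round(1))
c=camera("scene");cv2.imwrite("pics/s1.png",c["image"]);W=cloud(c)
E
```

```text
[471.91827667 109.76031376] [441.92598622 267.84026984] [503.9227186  289.78121726]
1 [-0.32  0.67 -0.43  1.81  0.39  0.75 -2.34]
-1 [-0.05  0.78 -0.85  1.8   0.74  0.91  0.52]
0.1 [ 0.51 -1.48  0.05]
-1 4.8167 [-0.28  0.73  0.47] [505.  288.8 150.4]
```

View pics/s1.png

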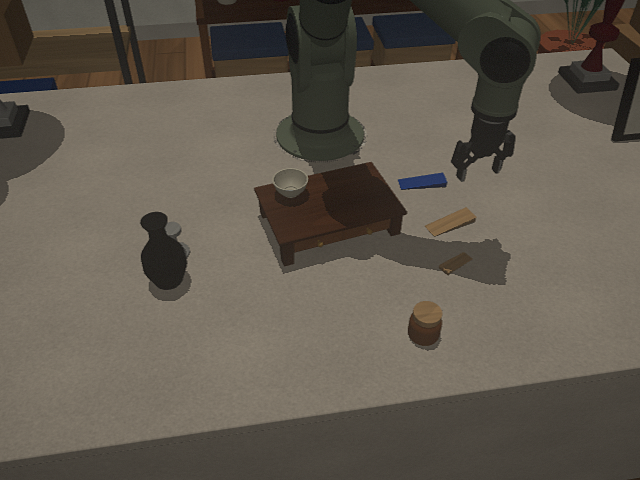

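Run:
```python
from h import *
from workcell import *
p=foot+160.9*g-10*e+65*f
movel([*p,22],max_speed=120)
fs=[]
for i in range(10): wait(.02); s=read_state();fs.append(np.r_[s["ft_force"],s["eef_pos"]])
fs=np.array(fs);print(fs.mean(0).round(2),fs.std(0).round(2))
hit=movel([*p,-12],max_speed=25,guard=4)
s=read_state();print(hit,s["time"],s["ft_force"].round(2),s["eef_pos"].round(1))
```

```text
[-2.0000e-02 -7.0000e-02  1.9000e-01  5.0430e+02  2.8995e+02  2.2660e+01] [0.66 0.46 0.41 0.03 0.04 0.06]
False 7.7583 [-0.84  0.15  0.03] [504.  289.8 -11.9]
```

Run:
```python
from h import *
from workcell import *
p=foot+160.9*g-10*e
hit=movel([*(p+33*f),-11.5],max_speed=40,guard=12)
s=read_state();print(hit,s["time"],s["ft_force"].round(2),s["eef_pos"].round(1))
movel([*(p+48*f),-11],max_speed=80); movel([*(p+48*f),130]); movep([*(p-60*g*0+90*g+20*f),150],s["tool_rot"])
s=read_state();print(s["time"],s["eef_pos"].round(1))
for n,t in(("top",95),("scene",78)):
    c=camera(n);pickle.dump(c,open(n+"1.pkl","wb"));cv2.imwrite(f"pics/{n}2.png",c["image"])
    try: print(n,wedgefit(c,[442,268,cyaw-np.pi/2],("w",t)),cyaw-np.pi/2)
    except Exception as ex: print(ex)
a=cv2.imread("pics/top2.png")[180:330,130:330];b=cv2.imread("pics/scene2.png")[130:280,350:550]
cv2.imwrite("pics/m2.png",cv2.resize(np.hstack([a,b]),None,fx=2,fy=2))
```

```text
False 8.7083 [-0.53  1.54 -0.3 ] [472.7 283.8 -11.5]
10.6167 [442.  370.6 149.4]
top ((array([457.30326709, 268.18599962,  -1.26767519]), np.float64(35.125)), np.float32(904.0)) -1.3832963267948966
scene ((array([454.13229744, 268.30988748,  -1.26144015]), np.float64(34.0625)), np.float32(706.0)) -1.3832963267948966
```

View pics/m2.png

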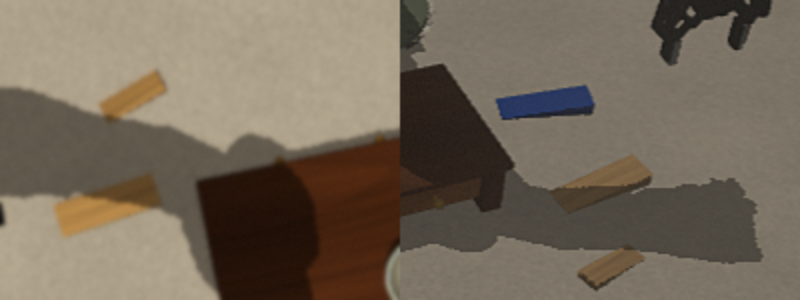

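Run:
```python
from h import *
c=pickle.load(open("scene1.pkl","rb"));W=cloud(c)
m=(abs(W[...,0]-442)<120)&(abs(W[...,1]-370)<120)&(W[...,2]>60)&(W[...,2]<400)
q=W[m]
print(np.percentile(q[:,2],[0,1,2,5]))
lo=q[q[:,2]<185];d=lo[:,:2]-[442,370.6]
print(len(lo),np.c_[d@e,d@f,lo[:,2]][np.argsort(lo[:,2])][:60:3].round(1))
im=c["image"][100:220,430:580];cv2.imwrite("pics/grip.png",cv2.resize(im,None,fx=5,fy=5))
print(proj(c,[442,370.6,149.4]),proj(c,[*(np.array([442,370.6])+42*e),162]),proj(c,[*(np.array([442,370.6])-42*e),162]))
```

```text
[191.8250789  201.62932267 205.08753582 218.19229601]
0 []
[[497.150794   171.21757822]] [[483.39913868 170.6335404 ]] [[512.86049984 163.6932228 ]]
```

View pics/grip.png

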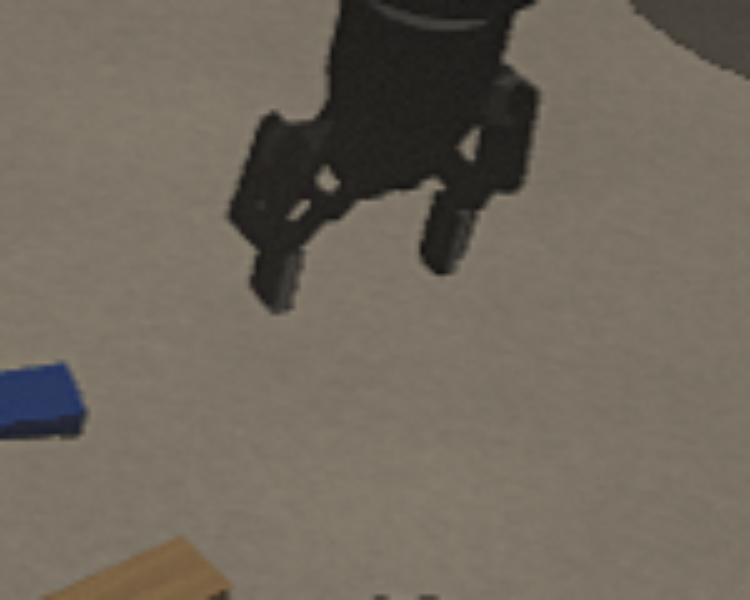

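Run:
```python
from h import *
from workcell import *
clamp(); wait(.1)
s=read_state();print(s["time"],s["eef_pos"].round(1),s["finger_gap"]);E=s["eef_pos"]
c=camera("scene");W=cloud(c);pickle.dump(c,open("scene2.pkl","wb"))
m=(abs(W[...,0]-442)<120)&(abs(W[...,1]-370)<120)&(W[...,2]>60)&(W[...,2]<400)
q=W[m];q=q[np.argsort(q[:,2])];d=q[:,:2]-E[:2];print(np.c_[d@e,d@f,q[:,2]-E[2]][:60:4].round(1))
cv2.imwrite("pics/grip2.png",cv2.resize(c["image"][100:220,430:580],None,fx=5,fy=5))
print((proj(c,E)-[430,100])*5,(proj(c,E+[0,0,20])-[430,100])*5)
```

```text
11.5833 [442.9 369.9 150. ] 0.011647559385021879
[[  5.1  -3.8  30. ]
 [  5.3   4.3  32.8]
 [  5.9   4.1  35.8]
 [  3.3   3.6  37.8]
 [ 11.8   3.1  39.5]
 [-11.    6.1  41.9]
 [ 14.6   2.   42.4]
 [ 13.6  -0.1  43.7]
 [ 14.9  -3.   44.9]
 [ 12.7   2.3  45.2]
 [-14.2   3.9  45.6]
 [ 13.3   7.4  45.9]
 [ 13.3  -6.8  47.9]
 [ 13.9   2.8  48.8]
 [  3.7   8.3  50. ]]
[[335.27089492 356.36780573]] [[343.91797679 323.85597777]]
```

View pics/grip2.png

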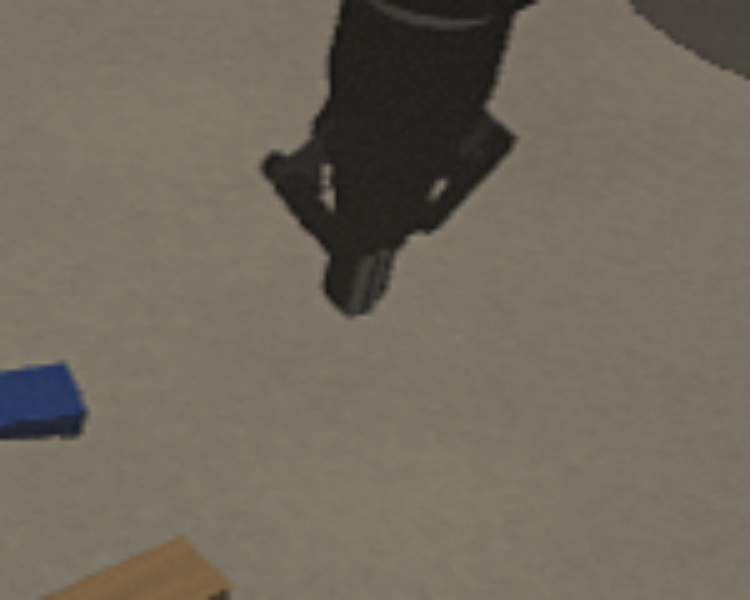

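Run:
```python
from h import *
from workcell import *
s=read_state();P=s["eef_pos"]
movel([P[0],P[1],5],max_speed=150)
hit=movel([P[0],P[1],-40],max_speed=20,guard=5)
s=read_state();print(hit,s["time"],s["ft_force"].round(2),s["eef_pos"].round(2))
movel([P[0],P[1],20],max_speed=100)
open_gripper()
s=read_state();print(s["time"],s["finger_gap"])
```

```text
True 14.325 [-1.79 -1.59 11.01] [442.89 369.83 -29.91]
15.7667 85.3730149813345
```

Run:
```python
from h import *
from workcell import *
p=foot+160.9*g-10*e
Rt=R(e,-1)
movel([*(p+65*f+90*g),60],max_speed=200,frame=Rt)
movel([*(p+65*f),20],max_speed=200)
movel([*(p+65*f),-34],max_speed=100)
hit=movel([*(p+65*f),-44],max_speed=15,guard=4)
s=read_state();print(hit,s["time"],s["ft_force"].round(2),s["eef_pos"].round(2))
z=max(s["eef_pos"][2]+1.7,-42.5) if hit else -42.5
hit=movel([*(p+65*f),z],max_speed=30)
hit=movel([*(p+33*f),z],max_speed=35,guard=12)
s=read_state();print(hit,s["time"],s["ft_force"].round(2),s["eef_pos"].round(1))
movel([*(p+45*f),z],max_speed=80); movel([*(p+45*f),20],max_speed=200); movel([*(p+90*g+20*f),80],max_speed=250)
s=read_state();print(s["time"],s["eef_pos"].round(1))
for n,t in(("top",95),("scene",78)):
    c=camera(n);pickle.dump(c,open(n+"3.pkl","wb"));cv2.imwrite(f"pics/{n}3.png",c["image"])
    try: print(n,wedgefit(c,[442,268,cyaw-np.pi/2],("w",t)),cyaw-np.pi/2)
    except Exception as ex: print(ex)
a=cv2.imread("pics/top3.png")[180:330,130:330];b=cv2.imread("pics/scene3.png")[130:280,350:550]
cv2.imwrite("pics/m3.png",cv2.resize(np.hstack([a,b]),None,fx=2,fy=2))
```

```text
True 18.15 [-1.79 -2.53 10.09] [503.93 289.67 -43.11]
False 19.4667 [0.25 0.   0.94] [472.6 283.8 -41.4]
20.8167 [442.3 370.   79.6]
top ((array([441.66633816, 267.71742647,  -1.38287951]), np.float64(38.3125)), np.float32(908.0)) -1.3832963267948966
scene ((array([438.33699446, 268.07675358,  -1.37813025]), np.float64(34.5)), np.float32(695.0)) -1.3832963267948966
```

View pics/m3.png

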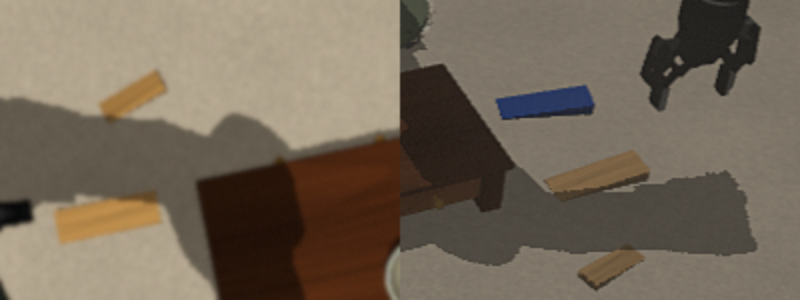

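Run:
```python
from h import *
from workcell import *
best=None
for s_ in(1,-1):
    q=inverse_kinematics([*(foot+246*g),-27],R(f,s_)); print(s_,None if q is None else np.round(q,2))
    if q is not None and (best is None or abs(q[6])<best[0]): best=(abs(q[6]),s_)
Rt=R(f,best[1]);print(best)
movep([*(foot+246*g),40],Rt); clamp()
movel([*(foot+246*g),-27.5],max_speed=100)
hit=movel([*(foot+140*g),-27.5],max_speed=45,guard=8)
s=read_state();print(hit,s["time"],s["ft_force"].round(2),s["eef_pos"].round(1))
for n,t in(("top",95),("scene",78)):
    c=camera(n);pickle.dump(c,open(n+"4.pkl","wb"));cv2.imwrite(f"pics/{n}4.png",c["image"])
a=cv2.imread("pics/top4.png")[200:350,150:350];b=cv2.imread("pics/scene4.png")[130:280,350:550]
cv2.imwrite("pics/m4.png",cv2.resize(np.hstack([a,b]),None,fx=2,fy=2))
```

```text
1 [-0.6   0.76 -0.27  1.92  0.38  0.51 -0.95]
-1 [-0.16  0.96 -0.94  1.89  1.03  0.87  1.68]
(np.float64(0.951218561029565), 1)
False 26.2917 [-0.51  0.36  0.62] [445.8 247.4 -27.5]
```

View pics/m4.png

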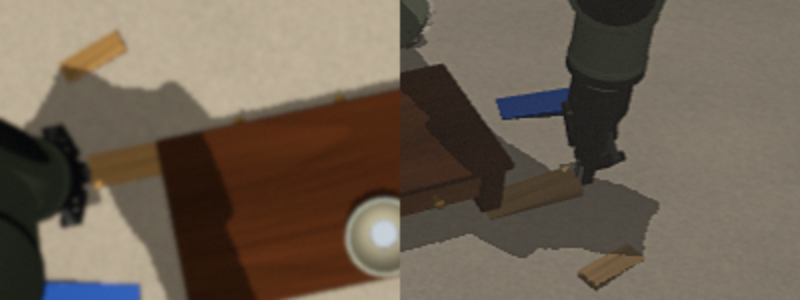

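Run:
```python
from h import *
from workcell import *
wait(.15)
hit=movel([*(foot+84*g),-27.5],max_speed=14,guard=3.5)
s=read_state();P=s["eef_pos"];print(hit,s["time"],s["ft_force"].round(2),P.round(1),"along",(P[:2]-foot)@g,"lat",(P[:2]-foot)@f)
L=[]
for i in range(8): wait(.03);L.append(read_state()["ft_force"]@np.r_[g,0])
print(np.mean(L))
for n in("top","scene"):
    c=camera(n);im=c["image"].copy()
    b=(P[:2]-foot)@g-11-65
    w=wedge_pts(*(foot+b*g),cyaw-np.pi/2)
    for i in (0,2,4,6): 
        a=proj(c,[w[i+1]])[0]; cv2.circle(im,tuple(np.round(a).astype(int)),1,(0,0,255),-1)
    np.set_printoptions(suppress=True)
    cv2.imwrite(f"pics/{n}5.png",im)
    W=cloud(c);ch=None
a=cv2.imread("pics/top5.png")[200:350,150:350];b=cv2.imread("pics/scene5.png")[130:280,350:550]
cv2.imwrite("pics/m5.png",cv2.resize(np.hstack([a,b]),None,fx=2,fy=2))
```

```text
True 29.6333 [-0.07  0.5   0.24] [455.1 198.4 -27.7] along 90.22238222233048 lat 0.009905493551787714
0.7434353852595832
```

View pics/m5.png

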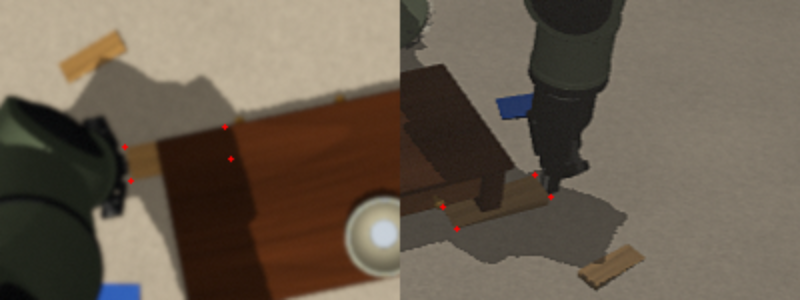

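```bash
cat >> h.py <<'E'
def F(n=6):
    from workcell import wait,read_state
    L=[]
    for i in range(n): wait(.02);s=read_state();L.append(np.r_[s["ft_force"],s["eef_pos"]])
    return np.mean(L,0)
E
python3 - <<'E'
from h import *
from workcell import *
s=read_state();P=s["eef_pos"]
movel([*(foot+105*g),-27],max_speed=80)
movel([*(foot+105*g),75],max_speed=250)
movel([*foot,75],max_speed=200)
movel([*foot,59],max_speed=80)
wait(.1);b=F();print("bias",b.round(2))
hit=movel([*foot,44],max_speed=5,guard=2.2)
r=F();print(hit,(r-b)[2].round(2),r[3:].round(2))
z=r[5]
tgt=read_state()["eef_pos"][2]
for k in range(25):
    tgt-=.4; movel([*foot,tgt],max_speed=20); r=F(5);fz=r[2]-b[2];print(k,round(tgt,2),fz.round(2),r[3:].round(2),(r-b)[:2].round(1))
    if fz>8.5: break
print(read_state()["time"])
E
```

```text
bias [-7.0000e-02  3.4000e-01 -2.8000e-01  4.7199e+02  1.1010e+02  5.9230e+01]
True 8.0 [471.96 109.77  55.04]
0 54.66 11.19 [472.   109.77  54.98] [-2.9 -1.1]
33.75
```

Run:
```python
from h import *
from workcell import *
b=-0.28
tgt=54.66
r=F(10);print(r.round(2))
for k in range(4):
    fz=r[2]-b
    if abs(fz-10)<.6: break
    tgt+=np.clip((fz-10)*.12,-.3,.3); movel([*foot,tgt],max_speed=10); r=F(10);print(round(tgt,2),r.round(2))
for n in("top","scene"):
    c=camera(n);pickle.dump(c,open(n+"6.pkl","wb"));cv2.imwrite(f"pics/{n}6.png",c["image"])
a=cv2.imread("pics/top6.png")[120:360,150:530];b_=cv2.imread("pics/scene6.png")[130:370,130:510]
cv2.imwrite("pics/m6.png",np.vstack([cv2.resize(b_,None,fx=1.25,fy=1.25),cv2.resize(a,None,fx=1.25,fy=1.25)]))
wait(.6);print(F(15).round(2),read_state()["time"])
```

```text
[ -2.72  -0.79  10.25 471.99 109.79  54.97]
[-2.9200e+00 -4.7000e-01  1.0560e+01  4.7199e+02  1.0978e+02  5.4970e+01] 34.8667
```

View pics/m6.png

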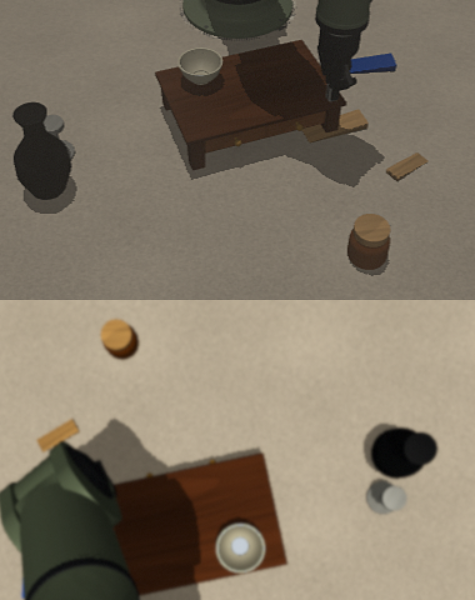

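Run:
```python
from h import *
from workcell import *
movel([*foot,57],max_speed=20);wait(.15);b=F(10);print("bias",b.round(2))
t=55.45;movel([*foot,t],max_speed=15)
for k in range(20):
    r=F(8);fz=(r-b)[2];print(round(t,2),fz.round(2),r[5].round(3),(r-b)[:2].round(1))
    if fz>9.3: break
    t-=min(.12,max(.04,(10-fz)*.1)); movel([*foot,t],max_speed=5)
wait(.5);r=F(15);print((r-b)[:3].round(2),read_state()["time"])
c=camera("scene");cv2.imwrite("pics/foot.png",cv2.resize(c["image"][180:260,360:460],None,fx=6,fy=6,interpolation=cv2.INTER_CUBIC))
```

```text
bias [-8.0000e-02 -1.0000e-02 -2.9000e-01  4.7188e+02  1.0975e+02  5.6920e+01]
55.45 0.25 55.387 [-0.   0.2]
55.33 0.41 55.342 [0.1 0.2]
55.21 0.19 55.206 [ 0.1 -0.1]
55.09 0.77 55.104 [-0.1 -0.4]
54.97 5.25 55.066 [-1.2 -0.3]
54.85 8.15 55.02 [-1.5 -0.3]
54.73 10.0 54.983 [-2.1 -0.7]
[-2.04 -0.59 10.14] 38.8833
```

View pics/foot.png

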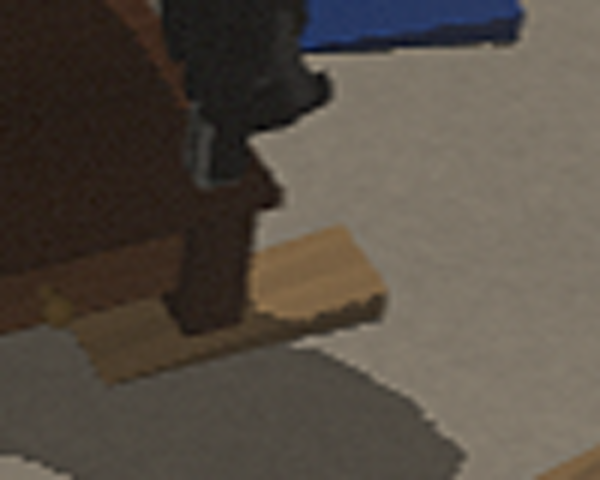

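The crop shows the foot at (210,320) standing on the wedge, about mid-length. The corner sinks only 0.1 mm between first touch and 10 N. Handing in.

```bash
python3 -c "
from workcell import *
print(read_state()['ft_force'].round(2),read_state()['time']);finish_job()"
```

```text
[-1.68 -1.29  8.52] 38.9333
the job is handed in; nothing more can be done
```

The wedge is in under the short foot, the chest no longer rocks, and I handed the job in at 38.9 s with the fingertip still pressing the corner.

**What I did**
- I squared up the larger pale wedge by pushing its side with the open fingertips. Then I pushed its butt with the closed fingers, thin end first, until I felt it meet the foot.
- I pressed the corner above the foot, released it and pressed again as a second test.

**Last checks**
- **Rocking:** from first touch to 10 N the corner sank only about 0.1 mm.
- **Level:** pressed, the top is about 84.9 mm above the counter by touch, against 85 mm nominal. I did not check it against a second point on the chest.
- **Pressing force:** it averaged 10.1 N, with about 2 N sideways. The last single raw reading, at hand-in, was 8.5 N, or 8.8 N after correcting for the zero. I put the difference down to sensor noise.
- **Surroundings:** the last pictures show the foot on the wedge and the bowl on the chest. By eye the chest and other goods are where they were; the arm partly hid the near side of the chest and the blue wedge in the top view.

**What disagreed**
- The real fingertips ended about 30 mm short of the stated TCP (about 42 mm with the gripper open). My first sideways sweep therefore passed over the wedge without touching it. I found the true tip height by touching the counter and allowed for it after that.
- The two cameras differed by about 3 mm on the wedge's position.

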